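Sort the stripped suitcase fittings into the parts trays

TASK

The fittings taken off the suitcase lie mixed on the desk: two castors, two wooden cleats and a carry handle. Put each into the parts tray that already holds one of its kind, the same way up as it stands now, resting flat on the tray's floor beside the others and not on top of them. Leave the padlock and the folding knife where they lie.

Things in the scene. Friction and masses are not known exactly. Their poses are not given: they have to be found in the camera images.
- castor_a: black plastic swivel castor with dark grey wheel, standing on its plate, wheel up, 63 mm high, about 85 g; one of two alike. Origin: centre of the plate's underside, z up. Plate 60 (x) by 46 (y) by 6 mm. Fork off-centre at x = +10 mm: two flat cheeks, 30 mm long in x, 30 mm over their outer faces in y, z 14 to 48 mm: grip across these (along y). Wheel axle along y at z = 42 mm
- castor_b: black plastic swivel castor with dark grey wheel, standing on its plate, wheel up, 63 mm high, about 85 g; one of two alike. Origin: centre of the plate's underside, z up. Plate 60 (x) by 46 (y) by 6 mm. Fork off-centre at x = +10 mm: two flat cheeks, 30 mm long in x, 30 mm over their outer faces in y, z 14 to 48 mm: grip across these (along y). Wheel axle along y at z = 42 mm
- cleat_a: pale pine cleat, a bar 80 (x) by 28 (y) by 26 mm high with two screw holes in its upper face, lying flat, about 35 g; one of two alike. Origin: centre of the underside, z up. Grip it across its 28 mm width (along y)
- cleat_b: pale pine cleat, a bar 80 (x) by 28 (y) by 26 mm high with two screw holes in its upper face, lying flat, about 35 g; one of two alike. Origin: centre of the underside, z up. Grip it across its 28 mm width (along y)
- handle: black moulded suitcase carry handle, a bow 120 mm long (y), 24 mm wide and 40 mm high, standing on its two feet. Origin: under its middle, at the level of the feet's undersides; z up. The straight grip bar is 20 mm wide (x), 86 mm long (y), z = 26 to 40 mm, open underneath. Grip its middle, across the bar (along x). About 55 g
- tray_castors: light grey open parts tray, fixed; outside 130 (x) by 200 (y) by 38 mm high, walls and floor 4 mm. Origin: centre of its underside, x and y along its sides, z up. Differs from the other trays only by holding one castor, immovable, its plate's centre at x = -2, y = -68 mm (plate up to y = -45, cheeks to y = -53). The rest is empty. Place and yaw (up to 0.2 rad) vary
- tray_cleats: light grey open parts tray, fixed; outside 130 (x) by 200 (y) by 38 mm high, walls and floor 4 mm. Origin: centre of its underside, x and y along its sides, z up. Differs from the other trays only by holding one pine cleat, immovable, lying along x, centred at x = 0, y = -70 mm (up to y = -56). The rest is empty. Place and yaw (up to 0.2 rad) vary
- tray_handles: light grey open parts tray, fixed; outside 130 (x) by 200 (y) by 38 mm high, walls and floor 4 mm. Origin: centre of its underside, x and y along its sides, z up. Differs from the other trays only by holding one carry handle, immovable, along y, centred at x = -38 mm, y = 0 (up to x = -26). The rest is empty. Place and yaw (up to 0.2 rad) vary
- padlock: small brass padlock lying flat, body 32 by 36 by 16 mm, steel shackle reaching 43 mm along +x. Origin: under the body's centre. Not to be moved
- knife: closed folding knife with dark wooden scales, 95 (x) by 22 by 14 mm, lying flat. Origin: under its centre. Not to be moved
Mind the look-alikes: they are no part of the job. What is shaped like the cleat_b but green is not meant.

How it is judged (in metres and radians):
At the end, for the whole second after the job is handed in: Each castor, cleat and the handle in the tray of its kind: origin within 55 mm (x) and 90 mm (y) of the tray's centre and less than 10 mm above its underside, tilted less than 0.15 rad from its first way up, slower than 20 mm/s; padlock and knife not shifted over 20 mm (x of castor_a in the frame of tray_castors between -0.055 and 0.055 m and y of castor_a in the frame of tray_castors between -0.09 and 0.09 m and z of castor_a in the frame of tray_castors between -0.002 and 0.01 m and angle between each of castor_a, cleat_a, castor_b, cleat_b, handle's own z axis and vertical below 0.15 rad and linear speed of each of castor_a, cleat_a, castor_b, cleat_b, handle below 0.02 m/s and x of cleat_a in the frame of tray_cleats between -0.055 and 0.055 m and y of cleat_a in the frame of tray_cleats between -0.09 and 0.09 m and z of cleat_a in the frame of tray_cleats between -0.002 and 0.01 m and x of castor_b in the frame of tray_castors between -0.055 and 0.055 m and y of castor_b in the frame of tray_castors between -0.09 and 0.09 m and z of castor_b in the frame of tray_castors between -0.002 and 0.01 m and x of cleat_b in the frame of tray_cleats between -0.055 and 0.055 m and y of cleat_b in the frame of tray_cleats between -0.09 and 0.09 m and z of cleat_b in the frame of tray_cleats between -0.002 and 0.01 m and x of handle in the frame of tray_handles between -0.055 and 0.055 m and y of handle in the frame of tray_handles between -0.09 and 0.09 m and z of handle in the frame of tray_handles between -0.002 and 0.01 m); the robot touches nothing.
It fails at once if the padlock is shifted by more than 20 mm (distance of padlock from where it was at the start of the episode above 0.02 m).
It fails at once if the knife is shifted by more than 20 mm (distance of knife from where it was at the start of the episode above 0.02 m).
It also fails if it takes over 128 s, if anything falls off the work surface, if the arm or the gripper's body presses on something with over 40 N, if the wrist force passes 120 N, or if a joint passes its speed limit or range.

ROBOT

A 6-joint arm with a two-finger parallel gripper is mounted at the origin on the work surface. World frame = base frame: x ahead of the robot, y to its left, z up, the work surface at z = 0. Lengths are in mm, angles in rad, forces in N, time in s.
With the tool pointing down it reaches from about 400 to 925 mm from the base axis. Payload 12.5 kg.
Tool frame: the origin (TCP) lies between the finger pads; the fingertips stand 14 mm ahead of it and the grasp point (between the pads) lies 5 mm behind it; x points along the fingers, y is the direction in which the jaws open and shut, and the axes are right-handed (so a half turn about x gives the same grasp; the last joint's range is limited). The gripper opens to 95 mm and grips with 3 to 60 N. Pads are 20 mm wide; open, the fingers measure 119 mm over their backs; the gripper's body (75 mm by 180 mm) begins 59 mm behind the grasp point.
Start: joints at [1.173, 0.491, 1.559, -0, 1.092, -0.106], TCP at [179.78, 598.602, 228.661] pointing down, gripper open.
Joint ranges: [-3.1, 3.1], [-0.84, 2.19], [0.05, 2.79], [-1.13, 4.28], [0.06, 2.93], [-2.69, 2.69]. Speed limits (rad/s): [2.22, 2.22, 2.79, 3.14, 3.14, 3.14].

INTERFACE

Orientations are given as [roll, pitch, yaw] about the fixed x, y, z axes, in that order (R = Rz(yaw) Ry(pitch) Rx(roll)).
In Python, from cell import env, cams gives the robot as it stands.
- The arm moves only by the tool carry_out, never from a script. Its arguments are lists of equal length, an entry for each row: "grip": the closure, from -1 (fully open) to 1 (shut); "linear": the shift along the tool's x, y, z scaled (see below), a list of three; "turn": the turn about the tool's x scaled (see below). In form: {"grip": [grip, ...], "linear": [[tx, ty, tz], ...], "turn": [turn, ...]}. A call has 1 to 5 rows; each row shifts and turns the commanded pose from where the row before left it, along the tool's axes as they then stand; what a row does not reach is not made up. The controller multiplies each number of a shift by 0.5 m and each number of a turn by 180 degrees. A row lasts 1/10 s, in which the tool goes at most 50 mm and 8.59 degrees, less where a joint would pass 70% of its speed; a pose out of reach is approached as far as the arm can. A call with a number of a shift or a turn outside -1 to 1 is refused whole. A call with a gripper value outside its range is refused whole. The fingers move at their own pace and stop on an object; the grip force is fixed at half the most. Time passes only in rows, so rows that do not move let the fingers close. It gives the time, the measured TCP pose, the force and the opening at its end, in the units of the state.
- env.state(): the state, without advancing time (a new reading comes with each control period).
- cams.read_camera(name): name is "scene" or "top"; returns the picture (480x640x3 uint8, blue, green, red); there is no depth.
- cams.camera_info(name): a dict with "fx", "fy", "cx", "cy" (pixels), "view" (4x4, takes a point from world to camera coordinates). Camera axes: x right, y down, z forward; pixel columns grow to the right and rows downward; lengths in mm; the calibration is good to about 2 mm. A picture is of the moment at which its call begins. camera_info takes no time and is no camera call.
- env.job_done(): hands the job in, once; it reports no verdict.
The state is a dict: "t": time; "joints": joint angles; "qvel": joint speeds; "tau": joint torques, N m; "eef_pos": TCP position; "tcp_rot": TCP orientation; "ft_force": force on the tool from outside, world axes, zero at the start; "moment": the same for the moment, N m; "opening": opening from 0.0 (shut) to 1.0 (fully open).
Only numpy, scipy, OpenCV 4.12 (cv2) and the standard library are available. Lean on these libraries where they do the work, as an engineer would, in place of code of your own. Each camera call takes 0.05 s, during which the arm holds its last target. There are 200 camera calls.

## Working session

There is one attempt and no reset: what is moved stays moved. The work goes in short steps, Python scripts to look and compute and a tool call to move; the robot and the scene stay as the last step left them, time stands still between calls to the robot, and variables do not carry over. Pictures are saved under pics/ and viewed, about 12 in all and at most 16, crops included, and the job is handed in when it is done.

Besides the shell and the picture viewer there is one more tool, called after "Call:" as a command line: name --pt "numbers of a row" for each row, then --argument value for the rest. carry_out: Moves the arm, as the interface text tells. Shifts and turns lie within -1 to 1; 1 stands for 0.5 m of shift or 180 degrees of turn. Its arguments: {"type":"object","properties":{"grip":{"type":"array"},"linear":{"type":"array"},"turn":{"type":"array"}},"required":["grip","linear","turn"]}

```bash
mkdir -p pics; ls; python3 - <<'E'
from cell import env,cams
import cv2
for n in("top","scene"):
    cv2.imwrite(f"pics/{n}0.png",cams.read_camera(n)); i=cams.camera_info(n);print(n,i)
print(env.state())
E
```

```text
pics
top {'fx': 596.4554318164113, 'fy': 596.4554318164113, 'cx': 318.48402170734556, 'cy': 236.76965467235144, 'view': array([[ 4.58447481e-03, -9.99888974e-01, -1.41782276e-02,
        -1.53329603e+00],
       [-9.88829742e-01, -2.42055533e-03, -1.49029802e-01,
         5.10579428e+02],
       [ 1.48978937e-01,  1.47030765e-02, -9.88731053e-01,
         1.09435374e+03],
       [ 0.00000000e+00,  0.00000000e+00,  0.00000000e+00,
         1.00000000e+00]])}
scene {'fx': 580.6391312307582, 'fy': 580.6391312307582, 'cx': 318.90720085625907, 'cy': 233.94309515037403, 'view': array([[ 6.11957777e-01,  7.90883717e-01, -3.25965448e-03,
        -3.19527567e+02],
       [ 4.48348926e-01, -3.50305868e-01, -8.22355786e-01,
        -2.11412527e+02],
       [-6.51529677e-01,  5.01785556e-01, -5.68964265e-01,
         1.56170104e+03],
       [ 0.00000000e+00,  0.00000000e+00,  0.00000000e+00,
         1.00000000e+00]])}
{'t': 0.1, 'joints': array([ 1.17339077e+00,  4.91479941e-01,  1.55937218e+00, -1.95476897e-05,
        1.09167129e+00, -1.05573560e-01]), 'qvel': array([-0.00065268, -0.00190359, -0.00193976,  0.00160269, -0.00016909,
        0.00108005]), 'tau': array([ 3.49224727e-03, -6.13628197e+01, -2.58608615e+01,  6.94485102e-02,
        4.69749235e-02, -5.45788055e-05]), 'eef_pos': array([179.71106018, 598.41083069, 228.13781137]), 'tcp_rot': array([-1.65774397,  1.56986541, -1.94956694]), 'ft_force': array([-0.44011499,  0.25948677,  0.28255304]), 'moment': array([-0.02275055,  0.00261974, -0.03698204]), 'opening': 0.9989176006550208}
```

View pics/top0.png

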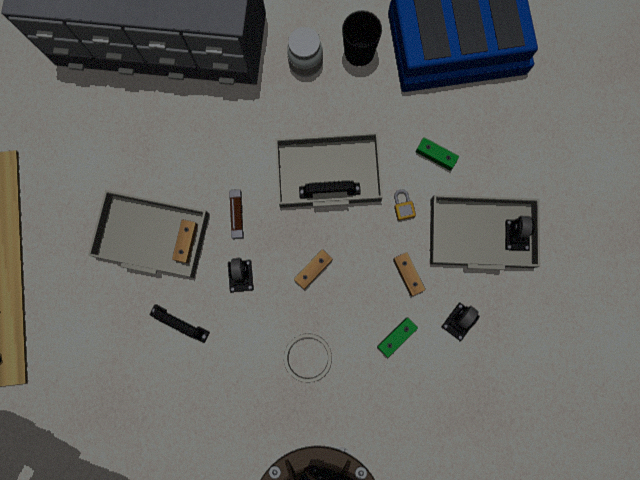

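View pics/scene0.png

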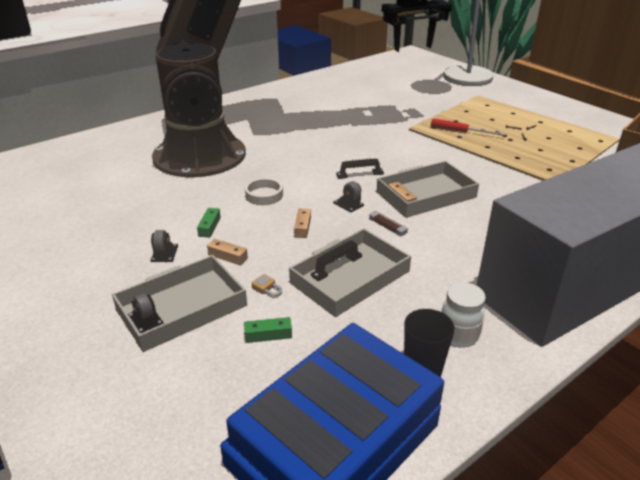

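The top view shows the cleat tray on the left (150,235), the handle tray in the middle (330,172) and the castor tray on the right (484,233). The castors are at (240,273) and (460,320), the cleats at (313,270) and (409,274), and the handle at (180,323). Next I'll enlarge these.

```bash
python3 - <<'E'
import cv2,numpy as np
im=cv2.imread("pics/top0.png")
def crop(name,x0,x1,y0,y1,s=3):
    c=cv2.resize(im[y0:y1,x0:x1],None,fx=s,fy=s,interpolation=cv2.INTER_CUBIC)
    c=np.clip(255*(c/255.)**.55,0,255).astype(np.uint8)
    for x in range(-(-x0//20)*20,x1,20):
        cv2.line(c,((x-x0)*s,0),((x-x0)*s,6),(0,0,255),1);cv2.putText(c,str(x),((x-x0)*s-10,18),0,.4,(0,0,255),1)
    for y in range(-(-y0//20)*20,y1,20):
        cv2.line(c,(0,(y-y0)*s),(6,(y-y0)*s),(0,0,255),1);cv2.putText(c,str(y),(8,(y-y0)*s+4),0,.4,(0,0,255),1)
    cv2.imwrite(f"pics/{name}.png",c)
crop("cl",85,345,175,350)
crop("cr",270,545,130,345,2.8.__int__()+0 if 0 else 2)
crop("cr",385,545,190,350,3)
E
```

```text
(no output)
```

View pics/cl.png

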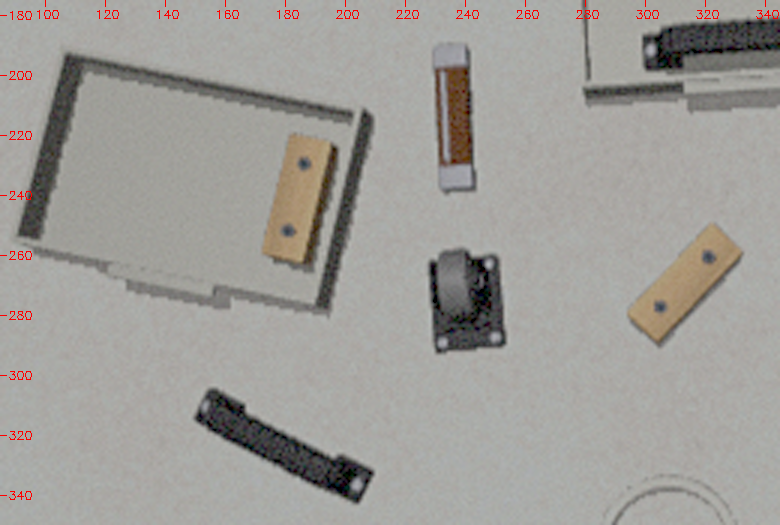

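View pics/cr.png

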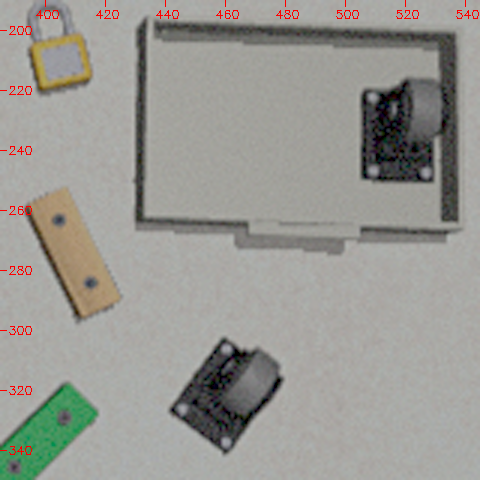

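```bash
cat > h.py <<'E'
from cell import env,cams
import numpy as np,cv2
from scipy.spatial.transform import Rotation as Ro
def w(u,v,z,cam="top"):
    i=cams.camera_info(cam);V=i["view"];R=V[:3,:3];C=-R.T@V[:3,3]
    d=R.T@np.array([(u-i["cx"])/i["fx"],(v-i["cy"])/i["fy"],1]);return (C+d*(z-C[2])/d[2])[:2]
def pose():
    s=env.state();R=Ro.from_euler("xyz",s["tcp_rot"]).as_matrix()
    return s,R,np.arctan2(R[1,1],R[0,1])
def plan(x,y,z,jaw,adv=True):
    "shift (in tool units) and turn to bring the TCP to x,y,z with jaws along angle jaw"
    s,R,a=pose();d=np.array([x,y,z])-s["eef_pos"]
    t=(jaw-a+np.pi/2)%np.pi-np.pi/2
    print("tcp",s["eef_pos"].round(1),"jaw",a.round(3),"F",s["ft_force"].round(1),"open",round(s["opening"],3),"t",round(s["t"],2),"j6",s["joints"][5].round(2))
    print("linear now",(R.T@d/500).round(4),"dist",np.linalg.norm(d).round(1),"| turn",round(-t/np.pi,4),"rows",round(abs(t)/.15,1),"j1",s["joints"][0].round(2))
def crop(im,name,x0,x1,y0,y1,s=3):
    c=cv2.resize(im[y0:y1,x0:x1],None,fx=s,fy=s,interpolation=cv2.INTER_CUBIC)
    c=np.clip(255*(c/255.)**.55,0,255).astype(np.uint8);cv2.imwrite(f"pics/{name}.png",c)
E
python3 - <<'E'
from h import *
def L(x,y):return 85+x/3,175+y/3
def Rr(x,y):return 385+x/3,190+y/3
def pair(n,a,b,z):
    A,B=w(*a,z),w(*b,z);print(n,((A+B)/2).round(1),"dir",np.arctan2(*(A-B)[::-1]).round(3),"len",np.linalg.norm(A-B).round(1))
pair("cleatL",L(708,257),L(660,306),26)
pair("cleatR",Rr(59,219),Rr(90,283),26)
pair("castL ctr",L(489,264),L(442,343),6);pair(" x",L(489,264),L(495,338),6);pair(" y",L(442,343),L(495,338),6)
pair("castR ctr",Rr(226,349),Rr(225,442),6);pair(" x",Rr(226,349),Rr(182,410),6);pair(" y",Rr(182,410),Rr(225,442),6)
pair("handle",L(208,408),L(357,484),6)
pair("traycleat fixed",L(304,163),L(288,231),30)
pair("traycast ctr",Rr(373,97),Rr(427,172),10);pair(" x",Rr(373,97),Rr(374,171),10);pair(" y",Rr(374,171),Rr(427,172),10)
pair("padlock",(404,210),(403,190),10);pair("knife",L(450,55),L(457,178),14)
for n,c in dict(TL=(278,139),TR=(376,135),BR=(382,203),BL=(280,208)).items(): print(n,w(*c,38).round(1))
crop(cv2.imread("pics/top0.png"),"ch",265,395,125,220,6)
plan(300,300,228,0)
E
```

```text
cleatL [450.7  10.6] dir -0.769 len 43.6
cleatR [ 442.1 -173.2] dir 0.435 len 44.7
castL ctr [437.9 152.1] dir -0.518 len 58.9
 x [439.6 135.1] dir 0.103 len 48.1
 y [414.  149.7] dir 1.668 len 34.3
castR ctr [ 352.2 -270.1] dir -0.041 len 58.6
 x [ 362.2 -256.8] dir -0.645 len 48.3
 y [ 332.9 -255.6] dir 0.928 len 33.2
handle [346.3 267.4] dir 1.116 len 108.5
traycleat fixed [503.7 258.8] dir -0.193 len 44.8
traycast ctr [ 519.7 -386.7] dir 0.586 len 58.8
 x [ 519.9 -369.7] dir -0.03 len 48.4
 y [ 495.5 -386. ] dir 1.554 len 34.0
padlock [ 588.2 -165.7] dir -3.109 len 40.1
knife [559.4 161.8] dir 0.081 len 81.8
TL [703.2  80.1]
TR [ 711.2 -110.8]
BR [ 576.2 -120.9]
BL [566.2  74.2]
tcp [179.7 598.4 228.1] jaw 1.279 F [-0.4  0.3  0.3] open 0.999 t 0.1 j6 -0.11
linear now [ 0.0007 -0.5024  0.4021] dist 321.7 | turn 0.4071 rows 8.5 j1 1.17
```

View pics/ch.png

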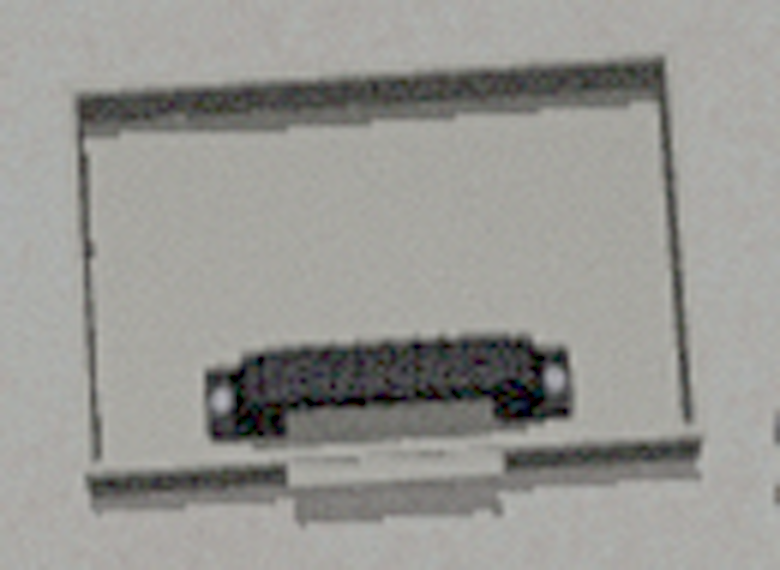

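```bash
cat >> h.py <<'E'
def rows(x,y,z,jaw,k=None,half=True):
    "row-by-row shifts/turns to the pose, from the measured pose"
    s,R,a=pose();d=np.array([x,y,z])-s["eef_pos"];t=jaw-a
    t=(t+np.pi/2)%np.pi-np.pi/2 if half else (t+np.pi)%(2*np.pi)-np.pi
    n=k or max(1,int(np.ceil(max(np.linalg.norm(d)/49,abs(t)/.148))))
    print("tcp",s["eef_pos"].round(1),"jaw",a.round(3),"F",s["ft_force"].round(1),"open",round(s["opening"],3),"t",round(s["t"],2),"j1,j6",s["joints"][[0,5]].round(2),"end j6~",(np.arctan2(y,x)-a-t).round(2),"n",n)
    T=round(-t/np.pi/n,4);L=[]
    for i in range(n):
        Ri=R@Ro.from_rotvec([T*np.pi*i,0,0]).as_matrix();L.append((Ri.T@d/n/500).round(4).tolist())
    for i in range(0,n,5):print(L[i:i+5],[T]*len(L[i:i+5]))
E
python3 - <<'E'
from h import *
A,B=w(302,191.7,10),w(357.5,188.3,10);yaw=np.arctan2(*(A-B)[::-1])-np.pi/2
c,s=np.cos(yaw),np.sin(yaw);m=(A+B)/2;ctr=m+38*np.array([c,s]);print("tray_handles",ctr,yaw,np.linalg.norm(A-B),"goal",ctr+21*np.array([c,s]))
rows(346.3,267.4,110,-.455,half=False)
E
```

```text
tray_handles [645.96843942 -18.63813662] 0.06392159543243547 109.50249825304937 goal [666.92555134 -17.29669707]
tcp [179.7 598.4 228.1] jaw 1.279 F [-0.4  0.3  0.3] open 0.999 t 0.1 j1,j6 [ 1.17 -0.11] end j6~ 1.11 n 12
[[0.0197, -0.0448, 0.0425], [0.0197, -0.0382, 0.0485], [0.0197, -0.0309, 0.0535], [0.0197, -0.0228, 0.0574], [0.0197, -0.0143, 0.0601]] [np.float64(0.046), np.float64(0.046), np.float64(0.046), np.float64(0.046), np.float64(0.046)]
[[0.0197, -0.0055, 0.0615], [0.0197, 0.0034, 0.0617], [0.0197, 0.0122, 0.0605], [0.0197, 0.0208, 0.0581], [0.0197, 0.029, 0.0545]] [np.float64(0.046), np.float64(0.046), np.float64(0.046), np.float64(0.046), np.float64(0.046)]
[[0.0197, 0.0365, 0.0498], [0.0197, 0.0433, 0.044]] [np.float64(0.046), np.float64(0.046)]
```

Call:
carry_out --grip '[-1, -1, -1, -1, -1]' --pt "0.02 -0.045 0.0425" --pt "0.02 -0.038 0.0485" --pt "0.02 -0.031 0.0535" --pt "0.02 -0.023 0.0575" --pt "0.02 -0.0145 0.06" --turn '[0.046, 0.046, 0.046, 0.046, 0.046]'

```text
t: 0.6
eef_pos: [249.4, 459.3, 178.1]
tcp_rot: [-1.204, 1.571, -2.224]
ft_force: [1.0, 0.2, -0.5]
opening: 1.003
```

Call:
carry_out --grip '[-1, -1, -1, -1, -1]' --pt "0.02 -0.0055 0.0615" --pt "0.02 0.0035 0.0615" --pt "0.02 0.012 0.0605" --pt "0.02 0.021 0.058" --pt "0.02 0.029 0.0545" --turn '[0.046, 0.046, 0.046, 0.046, 0.046]'

```text
t: 1.1
eef_pos: [319.0, 321.7, 128.2]
tcp_rot: [-1.527, 1.571, 3.013]
ft_force: [0.7, -0.7, -1.0]
opening: 1.003
```

Call:
carry_out --grip '[-1, -1, -1, -1]' --pt "0.02 0.0365 0.05" --pt "0.02 0.043 0.044" --pt "0 0 0" --pt "0 0 0" --turn '[0.046, 0.046, 0, 0]'

```text
t: 1.5
eef_pos: [346.4, 267.4, 108.5]
tcp_rot: [-0.849, 1.57, -2.875]
ft_force: [0.1, 0.9, -0.0]
opening: 0.998
```

```bash
python3 -c "
from h import *
rows(346.3,267.4,29,-.455)"
```

```text
tcp [346.4 267.4 108.5] jaw -0.455 F [ 0.1  0.9 -0. ] open 0.998 t 1.5 j1,j6 [0.51 0.96] end j6~ 1.11 n 2
[[0.0795, -0.0001, 0.0], [0.0795, -0.0001, 0.0]] [np.float64(-0.0), np.float64(-0.0)]
```

Call:
carry_out --grip '[-1, -1, -1, 1, 1]' --pt "0.08 0 0" --pt "0.06 0 0" --pt "0.019 0 0" --pt "0 0 0" --pt "0 0 0" --turn '[0, 0, 0, 0, 0]'

```text
t: 2.0
eef_pos: [346.4, 268.3, 30.0]
tcp_rot: [2.614, 1.57, 0.589]
ft_force: [0.6, -0.4, -0.5]
opening: 0.881
```

Call:
carry_out --grip '[1, 1, 1, 1, 1]' --pt "0 0 0" --pt "0 0 0" --pt "0 0 0" --pt "0 0 0" --pt "0 0 0" --turn '[0, 0, 0, 0, 0]'

```text
t: 2.5
eef_pos: [346.3, 267.7, 29.3]
tcp_rot: [2.684, 1.57, 0.658]
ft_force: [-0.3, 0.5, -0.0]
opening: 0.471
```

Call:
carry_out --grip '[1, 1, 1, 1, 1]' --pt "0 0 0" --pt "0 0 0" --pt "0 0 0" --pt "0 0 0" --pt "0 0 0" --turn '[0, 0, 0, 0, 0]'

```text
t: 3.0
eef_pos: [346.2, 267.7, 29.1]
tcp_rot: [-1.317, 1.571, 2.94]
ft_force: [-0.3, -0.0, -1.0]
opening: 0.207
```

Call:
carry_out --grip '[1, 1, 1, 1, 1]' --pt "0 0 0" --pt "-0.04 0 0" --pt "-0.07 0 0" --pt "-0.07 0 0" --pt "-0.06 0 0" --turn '[0, 0, 0, 0, 0]'

```text
t: 3.5
eef_pos: [346.1, 267.6, 150.7]
tcp_rot: [2.704, 1.57, 0.678]
ft_force: [0.8, 0.7, -1.2]
opening: 0.211
```

```bash
python3 -c "
from h import *
rows(666.9,-17.3,120,.06)"
```

```text
tcp [346.1 267.6 150.7] jaw -0.455 F [ 0.8  0.7 -1.2] open 0.211 t 3.5 j1,j6 [0.51 0.96] end j6~ -0.09 n 9
[[0.0068, 0.0919, 0.0255], [0.0068, 0.0903, 0.0307], [0.0068, 0.0883, 0.0358], [0.0068, 0.0862, 0.0408], [0.0068, 0.0837, 0.0457]] [np.float64(-0.0182), np.float64(-0.0182), np.float64(-0.0182), np.float64(-0.0182), np.float64(-0.0182)]
[[0.0068, 0.0809, 0.0504], [0.0068, 0.0779, 0.0549], [0.0068, 0.0747, 0.0593], [0.0068, 0.0711, 0.0635]] [np.float64(-0.0182), np.float64(-0.0182), np.float64(-0.0182), np.float64(-0.0182)]
```

Call:
carry_out --grip '[1, 1, 1, 1, 1]' --pt "0.007 0.092 0.0255" --pt "0.007 0.09 0.0305" --pt "0.007 0.0885 0.036" --pt "0.007 0.086 0.041" --pt "0.007 0.0835 0.0455" --turn '[-0.018, -0.018, -0.018, -0.018, -0.018]'

```text
t: 4.0
eef_pos: [525.3, 107.6, 131.5]
tcp_rot: [-2.437, 1.571, 2.105]
ft_force: [0.6, 1.0, 0.2]
opening: 0.214
```

Call:
carry_out --grip '[1, 1, 1, 1, 1]' --pt "0.007 0.081 0.0505" --pt "0.007 0.078 0.055" --pt "0.007 0.0745 0.0595" --pt "0.007 0.071 0.0635" --pt "0 0 0" --turn '[-0.018, -0.018, -0.018, -0.018, 0]'

```text
t: 4.5
eef_pos: [669.0, -22.2, 116.4]
tcp_rot: [1.106, 1.57, -0.412]
ft_force: [-0.6, -0.2, -0.3]
opening: 0.207
```

Call:
carry_out --grip '[1]' --pt "0 0 0" --turn '[0]'

```text
t: 4.6
eef_pos: [665.9, -18.8, 116.7]
tcp_rot: [-1.874, 1.569, 2.891]
ft_force: [0.2, -0.6, -1.2]
opening: 0.209
```

```bash
python3 -c "
from h import *
rows(666.9,-17.3,36,.06)
im=cams.read_camera('scene');crop(im,'s1',220,480,150,340,3)"
```

```text
tcp [665.9 -18.8 116.7] jaw 0.052 F [ 0.2 -0.6 -1.2] open 0.209 t 4.6 j1,j6 [-0.13 -0.18] end j6~ -0.09 n 2
[[0.0807, 0.0012, -0.0014], [0.0807, 0.0012, -0.0014]] [np.float64(-0.0013), np.float64(-0.0013)]
```

View pics/s1.png

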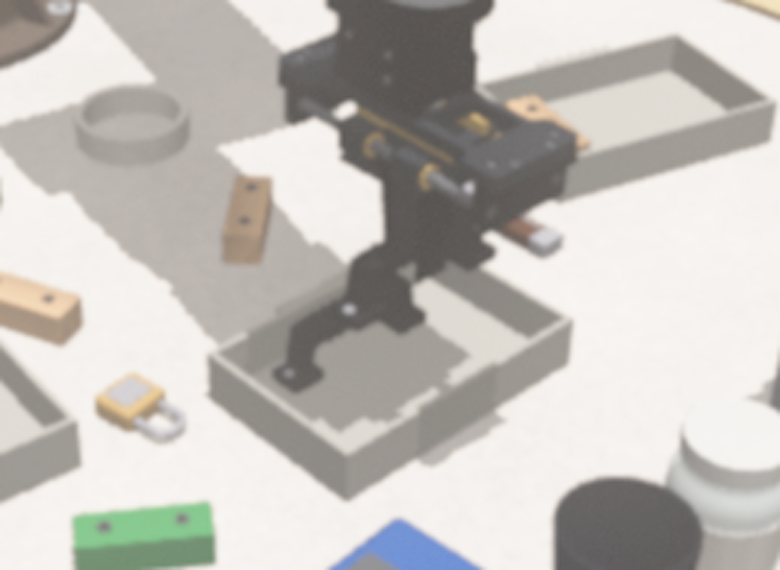

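The picture shows the handle held level over the free side of its tray, with nothing disturbed. I'll lower it.

Call:
carry_out --grip '[1, 1, 1, 1, 1]' --pt "0.08 0.002 -0.0025" --pt "0.06 0 0" --pt "0.018 0 0" --pt "0.008 0 0" --pt "0 0 0" --turn '[0, 0, 0, 0, 0]'

```text
t: 5.15
eef_pos: [667.2, -16.4, 35.5]
tcp_rot: [1.514, 1.57, -0.003]
ft_force: [-0.2, 0.1, -0.9]
opening: 0.208
```

Call:
carry_out --grip '[0.3, 0.2, 0.2, 0.2, 0.2]' --pt "0 0 0" --pt "0 0 0" --pt "0 0 0" --pt "-0.03 0 0" --pt "-0.09 0 0" --turn '[0, 0, 0, 0, 0]'

```text
t: 5.65
eef_pos: [665.4, -16.7, 92.8]
tcp_rot: [-1.763, 1.565, 3.003]
ft_force: [0.1, 0.3, 0.6]
opening: 0.398
```

Call:
carry_out --grip '[0.2, 0]' --pt "-0.09 0 0" --pt "-0.05 0 0" --turn '[0, 0]'

```text
t: 5.85
eef_pos: [667.9, -16.9, 169.8]
tcp_rot: [1.412, 1.566, -0.105]
ft_force: [0.8, -0.6, 0.3]
opening: 0.443
```

```bash
python3 -c "
from h import *
rows(447.9,153.1,110,1.67)"
```

```text
tcp [667.9 -16.9 169.8] jaw 0.054 F [ 0.8 -0.6  0.3] open 0.443 t 5.85 j1,j6 [-0.12 -0.18] end j6~ 1.8 n 11
[[0.0107, -0.0383, -0.033], [0.0107, -0.0425, -0.0274], [0.0107, -0.0459, -0.0213], [0.0107, -0.0484, -0.0147], [0.0107, -0.05, -0.0079]] [np.float64(0.0441), np.float64(0.0441), np.float64(0.0441), np.float64(0.0441), np.float64(0.0441)]
[[0.0107, -0.0506, -0.0009], [0.0107, -0.0502, 0.0061], [0.0107, -0.0489, 0.0129], [0.0107, -0.0467, 0.0196], [0.0107, -0.0435, 0.0258]] [np.float64(0.0441), np.float64(0.0441), np.float64(0.0441), np.float64(0.0441), np.float64(0.0441)]
[[0.0107, -0.0395, 0.0316]] [np.float64(0.0441)]
```

Call:
carry_out --grip '[-0.15, -0.15, -0.15, -0.15, -0.15]' --pt "0.0105 -0.0385 -0.033" --pt "0.0105 -0.0425 -0.0275" --pt "0.0105 -0.046 -0.0215" --pt "0.0105 -0.0485 -0.0145" --pt "0.0105 -0.05 -0.008" --turn '[0.044, 0.044, 0.044, 0.044, 0.044]'

```text
t: 6.35
eef_pos: [566.0, 61.0, 139.6]
tcp_rot: [2.282, 1.569, 0.068]
ft_force: [0.2, 0.7, -0.1]
opening: 0.577
```

Call:
carry_out --grip '[-0.15, -0.15, -0.15, -0.15, -0.15]' --pt "0.0105 -0.0505 -0.001" --pt "0.0105 -0.05 0.006" --pt "0.0105 -0.049 0.013" --pt "0.0105 -0.0465 0.0195" --pt "0.0105 -0.0435 0.026" --turn '[0.044, 0.044, 0.044, 0.044, 0.044]'

```text
t: 6.85
eef_pos: [466.0, 138.0, 113.1]
tcp_rot: [3.117, 1.569, 0.212]
ft_force: [1.1, -0.0, -0.5]
opening: 0.576
```

Call:
carry_out --grip '[-0.15, -0.15, -0.15]' --pt "0.0105 -0.0395 0.0315" --pt "0 0 0" --pt "0 0 0" --turn '[0.045, 0, 0]'

```text
t: 7.15
eef_pos: [447.1, 153.1, 107.9]
tcp_rot: [-3.035, 1.569, 0.211]
ft_force: [0.2, -0.3, 0.1]
opening: 0.577
```

```bash
python3 -c "
from h import *
rows(447.9,153.1,30,1.67)
im=cams.read_camera('scene');crop(im,'s2',220,480,130,320,3)"
```

```text
tcp [447.1 153.1 107.9] jaw -1.466 F [ 0.2 -0.3  0.1] open 0.577 t 7.15 j1,j6 [0.19 1.66] end j6~ 1.8 n 2
[[0.0779, 0.0001, -0.0007], [0.0779, 0.0001, -0.0007]] [np.float64(0.0008), np.float64(0.0008)]
```

View pics/s2.png

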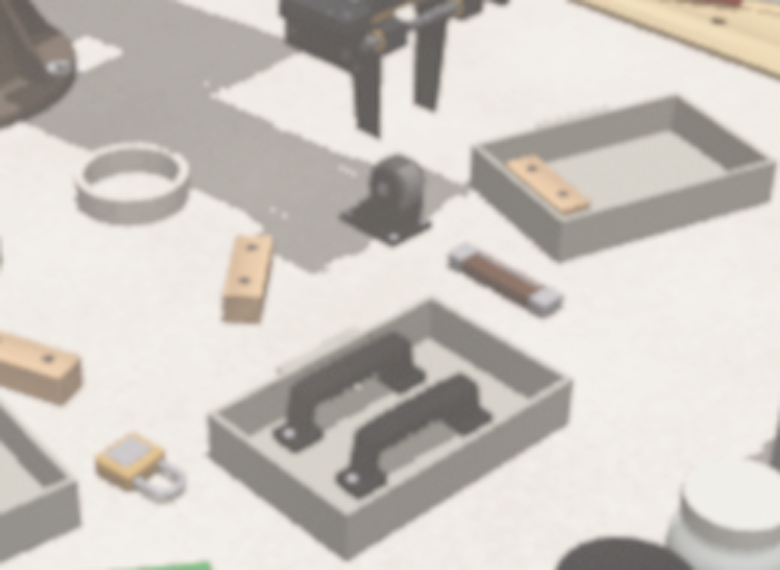

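The handle stands flat beside its twin, and the jaws straddle the castor's fork. I'll lower and grip.

Call:
carry_out --grip '[-0.15, -0.15, -0.15, 1, 1]' --pt "0.07 0 -0.0015" --pt "0.06 0 0" --pt "0.026 0 0" --pt "0 0 0" --pt "0 0 0" --turn '[0, 0, 0, 0, 0]'

```text
t: 7.7
eef_pos: [448.0, 152.6, 29.3]
tcp_rot: [-2.941, 1.57, 0.302]
ft_force: [-0.4, 0.1, 0.7]
opening: 0.457
```

Call:
carry_out --grip '[1, 1, 1, 1]' --pt "0 0 0" --pt "0 0 0" --pt "0 0 0" --pt "0 0 0" --turn '[0, 0, 0, 0]'

```text
t: 8.1
eef_pos: [447.9, 152.9, 29.9]
tcp_rot: [-3.086, 1.568, 0.157]
ft_force: [0.7, -2.8, 6.1]
opening: 0.315
```

Call:
carry_out --grip '[1, 1, 1, 1]' --pt "-0.04 0 0" --pt "-0.07 0 0" --pt "-0.08 0 0" --pt "-0.06 0 0" --turn '[0, 0, 0, 0]'

```text
t: 8.5
eef_pos: [447.3, 153.0, 156.5]
tcp_rot: [-2.993, 1.569, 0.25]
ft_force: [0.2, -0.3, -0.6]
opening: 0.317
```

```bash
python3 -c "
from h import *
rows(533.3,-324,140,1.546)"
```

```text
tcp [447.3 153.  156.5] jaw -1.47 F [ 0.2 -0.3 -0.6] open 0.317 t 8.5 j1,j6 [0.19 1.66] end j6~ 1.05 n 10
[[0.0033, 0.0966, -0.0075], [0.0033, 0.0965, -0.0087], [0.0033, 0.0964, -0.0099], [0.0033, 0.0963, -0.0111], [0.0033, 0.0961, -0.0123]] [np.float64(0.004), np.float64(0.004), np.float64(0.004), np.float64(0.004), np.float64(0.004)]
[[0.0033, 0.096, -0.0135], [0.0033, 0.0958, -0.0147], [0.0033, 0.0956, -0.0159], [0.0033, 0.0954, -0.0171], [0.0033, 0.0952, -0.0183]] [np.float64(0.004), np.float64(0.004), np.float64(0.004), np.float64(0.004), np.float64(0.004)]
```

Call:
carry_out --grip '[1, 1, 1, 1, 1]' --pt "0.003 0.0965 -0.0075" --pt "0.003 0.0965 -0.0085" --pt "0.003 0.0965 -0.01" --pt "0.003 0.0965 -0.011" --pt "0.003 0.096 -0.0125" --turn '[0.004, 0.004, 0.004, 0.004, 0.004]'

```text
t: 9.0
eef_pos: [490.1, -87.5, 147.0]
tcp_rot: [2.915, 1.57, -0.189]
ft_force: [1.9, 0.9, -0.8]
opening: 0.317
```

Call:
carry_out --grip '[1, 1, 1, 1, 1]' --pt "0.003 0.096 -0.0135" --pt "0.003 0.096 -0.0145" --pt "0.003 0.0955 -0.016" --pt "0.003 0.0955 -0.017" --pt "0.003 0.095 -0.0185" --turn '[0.004, 0.004, 0.004, 0.004, 0.004]'

```text
t: 9.5
eef_pos: [532.9, -326.1, 139.4]
tcp_rot: [2.708, 1.57, -0.459]
ft_force: [0.2, 0.9, -0.9]
opening: 0.314
```

Call:
carry_out --grip '[1, 1, 1]' --pt "0 0 0" --pt "0 0 0" --pt "0 0 0" --turn '[0, 0, 0]'

```text
t: 9.8
eef_pos: [532.7, -323.1, 139.0]
tcp_rot: [-0.946, 1.57, 2.171]
ft_force: [0.2, -0.9, -0.3]
opening: 0.318
```

```bash
python3 -c "
from h import *
rows(533.3,-324,35,1.546)
im=cams.read_camera('scene');crop(im,'s3',60,320,180,370,3)"
```

```text
tcp [ 532.7 -323.1  139. ] jaw -1.595 F [ 0.2 -0.9 -0.3] open 0.318 t 9.8 j1,j6 [-0.65  0.94] end j6~ 1.05 n 3
[[0.0693, 0.0006, -0.0004], [0.0693, 0.0006, -0.0004], [0.0693, 0.0006, -0.0004]] [np.float64(0.0001), np.float64(0.0001), np.float64(0.0001)]
```

View pics/s3.png

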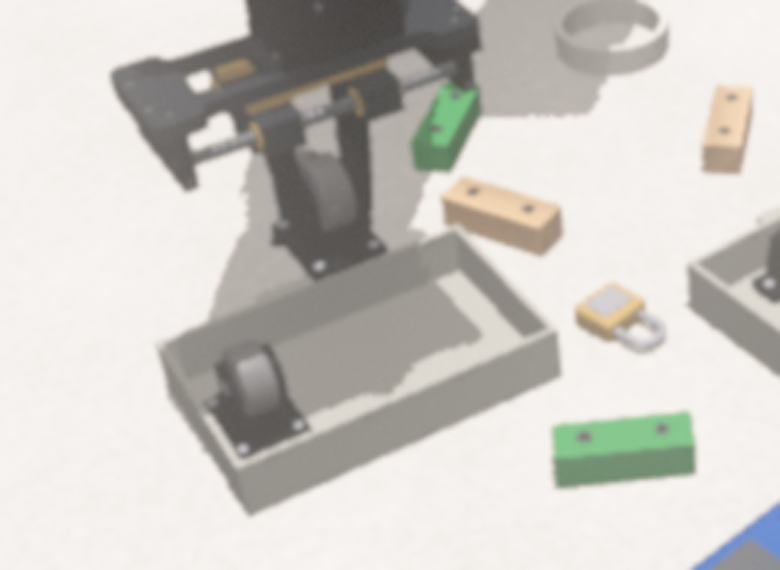

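The castor is held level over the free middle of its tray.

Call:
carry_out --grip '[1, 1, 1, 1, 1]' --pt "0.09 0.002 -0.001" --pt "0.075 0 0" --pt "0.03 0 0" --pt "0.013 0 0" --pt "0 0 0" --turn '[0, 0, 0, 0, 0]'

```text
t: 10.35
eef_pos: [533.9, -324.8, 35.5]
tcp_rot: [2.872, 1.57, -0.293]
ft_force: [0.6, -0.4, 0.4]
opening: 0.313
```

Call:
carry_out --grip '[0.05, 0.05, 0.05, 0.05, 0.05]' --pt "0 0 0" --pt "0 0 0" --pt "0 0 0" --pt "-0.03 0 0" --pt "-0.09 0 0" --turn '[0, 0, 0, 0, 0]'

```text
t: 10.85
eef_pos: [532.1, -324.2, 93.3]
tcp_rot: [-0.639, 1.565, 2.478]
ft_force: [0.2, 0.5, 0.7]
opening: 0.477
```

Call:
carry_out --grip '[0.05, -0.15]' --pt "-0.09 0 0" --pt "-0.05 0 0" --turn '[0, 0]'

```text
t: 11.05
eef_pos: [534.2, -325.6, 169.8]
tcp_rot: [2.537, 1.566, -0.63]
ft_force: [0.8, 0.0, -0.2]
opening: 0.514
```

```bash
python3 -c "
from h import *
rows(360.2,-276.1,105,.926)"
```

```text
tcp [ 534.2 -325.6  169.8] jaw -1.596 F [ 0.8  0.  -0.2] open 0.514 t 11.05 j1,j6 [-0.65  0.94] end j6~ 1.56 n 5
[[0.0256, -0.0181, 0.0702], [0.0256, -0.0093, 0.0719], [0.0256, -0.0003, 0.0725], [0.0256, 0.0086, 0.0719], [0.0256, 0.0175, 0.0703]] [np.float64(0.0395), np.float64(0.0395), np.float64(0.0395), np.float64(0.0395), np.float64(0.0395)]
```

Call:
carry_out --grip '[-0.15, -0.15, -0.15, -0.15, -0.15]' --pt "0.0255 -0.018 0.07" --pt "0.0255 -0.0095 0.072" --pt "0.0255 -0.0005 0.0725" --pt "0.0255 0.0085 0.072" --pt "0.0255 0.0175 0.0705" --turn '[0.0395, 0.0395, 0.0395, 0.0395, 0.0395]'

```text
t: 11.55
eef_pos: [358.1, -274.8, 102.0]
tcp_rot: [3.035, 1.569, -0.756]
ft_force: [0.8, -0.5, 0.1]
opening: 0.575
```

Call:
carry_out --grip '[-0.15, -0.15, -0.15]' --pt "0 0 0" --pt "0 0 0" --pt "0 0 0" --turn '[0, 0, 0]'

```text
t: 11.85
eef_pos: [360.2, -276.0, 102.0]
tcp_rot: [3.029, 1.568, -0.757]
ft_force: [0.4, -0.0, 0.3]
opening: 0.576
```

```bash
python3 -c "
from h import *
rows(360.2,-276.1,30,.926)
im=cams.read_camera('scene');crop(im,'s4',60,320,160,350,3)"
```

```text
tcp [ 360.2 -276.   102. ] jaw -2.215 F [ 0.4 -0.   0.3] open 0.576 t 11.85 j1,j6 [-0.8   1.42] end j6~ 1.56 n 2
[[0.072, 0.0, 0.0001], [0.072, 0.0, 0.0001]] [np.float64(0.0001), np.float64(0.0001)]
```

View pics/s4.png

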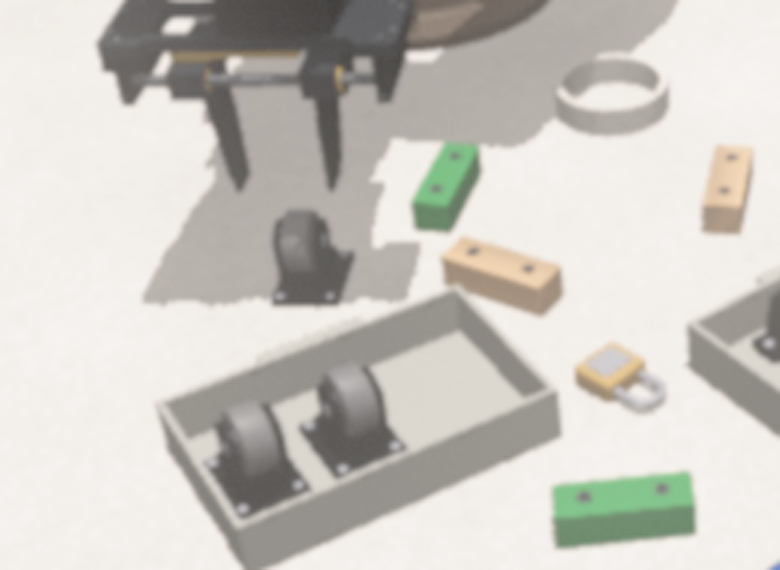

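The first castor stands beside its twin, and the jaws are over the second one.

Call:
carry_out --grip '[-0.15, -0.15, -0.15, 1, 1]' --pt "0.07 0 0" --pt "0.05 0 0" --pt "0.022 0 0" --pt "0 0 0" --pt "0 0 0" --turn '[0, 0, 0, 0, 0]'

```text
t: 12.4
eef_pos: [359.7, -275.4, 30.6]
tcp_rot: [-3.129, 1.57, -0.632]
ft_force: [0.4, 0.6, 0.1]
opening: 0.461
```

Call:
carry_out --grip '[1, 1, 1, 1]' --pt "0 0 0" --pt "0 0 0" --pt "0 0 0" --pt "0 0 0" --turn '[0, 0, 0, 0]'

```text
t: 12.8
eef_pos: [359.6, -275.5, 31.0]
tcp_rot: [3.061, 1.569, -0.726]
ft_force: [0.4, 0.6, 7.6]
opening: 0.315
```

Call:
carry_out --grip '[1, 1, 1, 1]' --pt "-0.04 0 0" --pt "-0.07 0 0" --pt "-0.08 0 0" --pt "-0.05 0 0" --turn '[0, 0, 0, 0]'

```text
t: 13.2
eef_pos: [359.4, -275.4, 152.9]
tcp_rot: [3.019, 1.568, -0.768]
ft_force: [-0.5, -1.2, -1.2]
opening: 0.314
```

```bash
python3 -c "
from h import *
rows(533.5,-265,145,1.546)"
```

```text
tcp [ 359.4 -275.4  152.9] jaw -2.216 F [-0.5 -1.2 -1.2] open 0.314 t 13.2 j1,j6 [-0.8   1.42] end j6~ 1.13 n 5
[[0.0033, -0.0452, -0.0531], [0.0033, -0.0383, -0.0583], [0.0033, -0.0308, -0.0626], [0.0033, -0.0228, -0.0659], [0.0033, -0.0144, -0.0682]] [np.float64(-0.0395), np.float64(-0.0395), np.float64(-0.0395), np.float64(-0.0395), np.float64(-0.0395)]
```

Call:
carry_out --grip '[1, 1, 1, 1, 1]' --pt "0.0035 -0.045 -0.053" --pt "0.0035 -0.0385 -0.0585" --pt "0.0035 -0.031 -0.0625" --pt "0.0035 -0.023 -0.066" --pt "0.0035 -0.0145 -0.068" --turn '[-0.0395, -0.0395, -0.0395, -0.0395, -0.0395]'

```text
t: 13.7
eef_pos: [534.5, -264.2, 141.8]
tcp_rot: [2.65, 1.57, -0.511]
ft_force: [-0.9, -1.1, -2.0]
opening: 0.318
```

Call:
carry_out --grip '[1, 1, 1]' --pt "0 0 0" --pt "0 0 0" --pt "0 0 0" --turn '[0, 0, 0]'

```text
t: 14.0
eef_pos: [532.3, -264.4, 141.5]
tcp_rot: [-0.564, 1.57, 2.552]
ft_force: [-0.4, -1.0, -0.9]
opening: 0.318
```

```bash
python3 -c "
from h import *
rows(533.5,-265,35.5,1.546,k=1)"
```

```text
tcp [ 532.3 -264.4  141.5] jaw -1.597 F [-0.4 -1.  -0.9] open 0.318 t 14.0 j1,j6 [-0.57  1.02] end j6~ 1.13 n 1
[[0.212, 0.0012, -0.0025]] [np.float64(-0.0004)]
```

Call:
carry_out --grip '[1, 1, 1, 1, 1]' --pt "0.09 0.001 -0.0025" --pt "0.08 0 0" --pt "0.03 0 0" --pt "0.011 0 0" --pt "0 0 0" --turn '[0, 0, 0, 0, 0]'

```text
t: 14.5
eef_pos: [534.4, -265.4, 36.6]
tcp_rot: [3.035, 1.571, -0.132]
ft_force: [-0.0, 0.0, -0.7]
opening: 0.311
```

Call:
carry_out --grip '[0.05, 0.05, 0.05, 0.05, 0.05]' --pt "0 0 0" --pt "0 0 0" --pt "0 0 0" --pt "-0.03 0 0" --pt "-0.09 0 0" --turn '[0, 0, 0, 0, 0]'

```text
t: 15.0
eef_pos: [533.1, -264.2, 94.5]
tcp_rot: [-0.559, 1.565, 2.557]
ft_force: [1.6, -0.8, -0.6]
opening: 0.472
```

Call:
carry_out --grip '[0.05, -0.15]' --pt "-0.09 0 0" --pt "-0.05 0 0" --turn '[0, 0]'

```text
t: 15.2
eef_pos: [535.2, -265.4, 170.7]
tcp_rot: [2.621, 1.566, -0.545]
ft_force: [0.1, -0.5, -0.2]
opening: 0.519
```

```bash
python3 -c "
from h import *
rows(442.1,-173.2,95,2.006)"
```

```text
tcp [ 535.2 -265.4  170.7] jaw -1.596 F [ 0.1 -0.5 -0.2] open 0.519 t 15.2 j1,j6 [-0.57  1.02] end j6~ 0.76 n 4
[[0.0375, -0.045, 0.0478], [0.0375, -0.0502, 0.0423], [0.0375, -0.0547, 0.0363], [0.0375, -0.0585, 0.0298]] [np.float64(-0.0366), np.float64(-0.0366), np.float64(-0.0366), np.float64(-0.0366)]
```

Call:
carry_out --grip '[0.1, 0.14, 0.14, 0.14, 0.14]' --pt "0.0375 -0.045 0.048" --pt "0.0375 -0.05 0.0425" --pt "0.0375 -0.0545 0.0365" --pt "0.0375 -0.0585 0.03" --pt "0 0 0" --turn '[-0.0365, -0.0365, -0.0365, -0.0365, 0]'

```text
t: 15.7
eef_pos: [437.4, -170.1, 90.3]
tcp_rot: [-0.975, 1.566, 2.605]
ft_force: [-0.0, -0.4, -0.2]
opening: 0.428
```

Call:
carry_out --grip '[0.14, 0.14, 0.14]' --pt "0 0 0" --pt "0 0 0" --pt "0 0 0" --turn '[0, 0, 0]'

```text
t: 16.0
eef_pos: [441.7, -173.7, 91.5]
tcp_rot: [2.239, 1.569, -0.47]
ft_force: [0.2, 0.3, -0.4]
opening: 0.43
```

```bash
python3 -c "
from h import *
rows(442.1,-173.2,18,2.006,k=1)
im=cams.read_camera('scene');crop(im,'s5',80,340,160,350,3)"
```

```text
tcp [ 441.7 -173.7   91.5] jaw -1.138 F [ 0.2  0.3 -0.4] open 0.43 t 16.0 j1,j6 [-0.51  0.62] end j6~ 0.76 n 1
[[0.1471, -0.0007, -0.001]] [np.float64(-0.0007)]
```

View pics/s5.png

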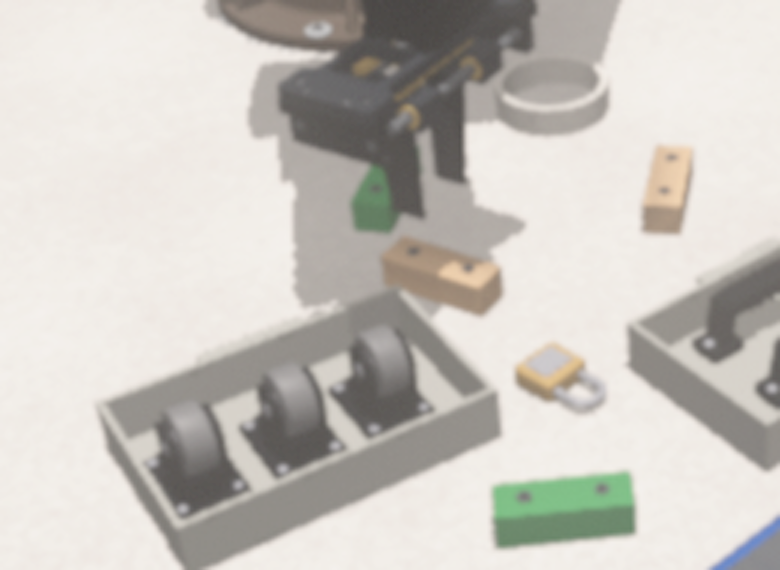

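All three castors are in a row in their tray, and the jaws are lined up over the cleat.

Call:
carry_out --grip '[0.14, 0.14, 0.14, 1, 1]' --pt "0.08 -0.001 -0.001" --pt "0.05 0 0" --pt "0.016 0 0" --pt "0 0 0" --pt "0 0 0" --turn '[0, 0, 0, 0, 0]'

```text
t: 16.55
eef_pos: [441.5, -172.6, 18.6]
tcp_rot: [2.3, 1.57, -0.408]
ft_force: [0.5, -0.3, 1.5]
opening: 0.318
```

Call:
carry_out --grip '[1, 1, 1]' --pt "0 0 0" --pt "0 0 0" --pt "0 0 0" --turn '[0, 0, 0]'

```text
t: 16.85
eef_pos: [441.4, -172.5, 18.8]
tcp_rot: [2.243, 1.569, -0.465]
ft_force: [-0.8, -0.5, 6.3]
opening: 0.288
```

Call:
carry_out --grip '[1, 1, 1, 1]' --pt "-0.04 0 0" --pt "-0.07 0 0" --pt "-0.08 0 0" --pt "-0.04 0 0" --turn '[0, 0, 0, 0]'

```text
t: 17.25
eef_pos: [441.6, -172.5, 135.9]
tcp_rot: [2.222, 1.567, -0.485]
ft_force: [0.3, -0.7, -0.9]
opening: 0.294
```

```bash
python3 -c "
from h import *
rows(526.7,376.6,120,1.378)
for n,p in dict(TL=(67,53),BL=(20,238),TR=(356,113),BR=(318,306)).items(): print(n,w(85+p[0]/3,175+p[1]/3,38).round(1))"
```

```text
tcp [ 441.6 -172.5  135.9] jaw -1.137 F [ 0.3 -0.7 -0.9] open 0.294 t 17.25 j1,j6 [-0.51  0.62] end j6~ 2.38 n 12
[[0.0026, -0.0771, -0.0513], [0.0026, -0.0796, -0.0473], [0.0026, -0.082, -0.043], [0.0026, -0.0841, -0.0387], [0.0026, -0.086, -0.0343]] [np.float64(0.0166), np.float64(0.0166), np.float64(0.0166), np.float64(0.0166), np.float64(0.0166)]
[[0.0026, -0.0877, -0.0297], [0.0026, -0.0891, -0.0251], [0.0026, -0.0903, -0.0204], [0.0026, -0.0913, -0.0157], [0.0026, -0.092, -0.0109]] [np.float64(0.0166), np.float64(0.0166), np.float64(0.0166), np.float64(0.0166), np.float64(0.0166)]
[[0.0026, -0.0924, -0.0061], [0.0026, -0.0926, -0.0013]] [np.float64(0.0166), np.float64(0.0166)]
TL [595.7 408.4]
BL [475.8 431.4]
TR [556.8 220.5]
BR [433.3 240.4]
```

Call:
carry_out --grip '[1, 1, 1, 1, 1]' --pt "0.0025 -0.077 -0.0515" --pt "0.0025 -0.0795 -0.0475" --pt "0.0025 -0.082 -0.043" --pt "0.0025 -0.084 -0.0385" --pt "0.0025 -0.086 -0.0345" --turn '[0.0166, 0.0166, 0.0166, 0.0166, 0.0166]'

```text
t: 17.75
eef_pos: [476.7, 58.3, 127.1]
tcp_rot: [3.022, 1.57, 0.051]
ft_force: [0.4, -0.2, 0.2]
opening: 0.292
```

Call:
carry_out --grip '[1, 1, 1, 1, 1]' --pt "0.0025 -0.0875 -0.0295" --pt "0.0025 -0.089 -0.025" --pt "0.0025 -0.09 -0.0205" --pt "0.0025 -0.0915 -0.0155" --pt "0.0025 -0.092 -0.011" --turn '[0.0166, 0.0166, 0.0166, 0.0166, 0.0166]'

```text
t: 18.25
eef_pos: [511.9, 287.1, 120.9]
tcp_rot: [-2.581, 1.57, 0.471]
ft_force: [0.1, 0.3, -0.2]
opening: 0.294
```

Call:
carry_out --grip '[1, 1, 1, 1, 1]' --pt "0.0025 -0.0925 -0.006" --pt "0.0025 -0.0925 -0.0015" --pt "0 0 0" --pt "0 0 0" --pt "0 0 0" --turn '[0.0166, 0.0166, 0, 0, 0]'

```text
t: 18.75
eef_pos: [526.0, 375.6, 118.1]
tcp_rot: [0.842, 1.57, -2.492]
ft_force: [0.5, 0.1, -0.0]
opening: 0.296
```

```bash
python3 -c "
from h import *
rows(526.7,376.6,24,1.378,k=1)
im=cams.read_camera('scene');crop(im,'s6',260,520,100,290,3)"
```

```text
tcp [526.  375.6 118.1] jaw -1.763 F [ 0.5  0.1 -0. ] open 0.296 t 18.75 j1,j6 [0.52 2.28] end j6~ 2.38 n 1
[[0.1881, -0.0024, -0.0011]] [np.float64(0.0003)]
```

View pics/s6.png

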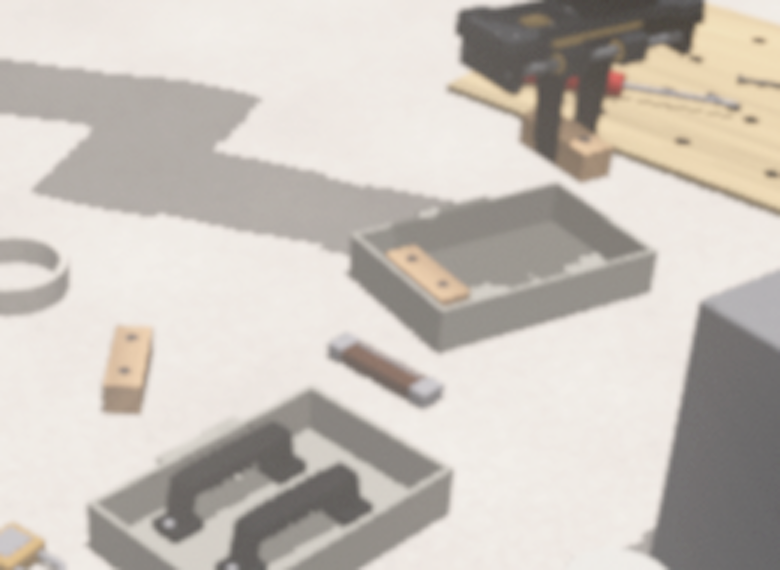

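The cleat is held level, lined up with the tray's left half.

Call:
carry_out --grip '[1, 1, 1, 1, 1]' --pt "0.09 -0.002 -0.001" --pt "0.06 0 0" --pt "0.028 0 0" --pt "0.011 0 0" --pt "0 0 0" --turn '[0, 0, 0, 0, 0]'

```text
t: 19.3
eef_pos: [527.3, 376.9, 24.0]
tcp_rot: [-2.472, 1.571, 0.478]
ft_force: [0.4, 0.3, 0.0]
opening: 0.291
```

Call:
carry_out --grip '[0.14, 0.14, 0.14, 0.14, 0.14]' --pt "0 0 0" --pt "0 0 0" --pt "0 0 0" --pt "-0.03 0 0" --pt "-0.09 0 0" --turn '[0, 0, 0, 0, 0]'

```text
t: 19.8
eef_pos: [525.5, 376.5, 81.7]
tcp_rot: [0.701, 1.565, -2.632]
ft_force: [-0.1, 1.1, 0.4]
opening: 0.423
```

Call:
carry_out --grip '[0.14, -0.1]' --pt "-0.09 0 0" --pt "-0.04 0 0" --turn '[0, 0]'

```text
t: 20.0
eef_pos: [527.9, 378.1, 153.9]
tcp_rot: [-2.418, 1.565, 0.532]
ft_force: [0.2, 0.8, -0.6]
opening: 0.47
```

```bash
python3 -c "
from h import *
rows(450.7,10.6,95,.802)"
```

```text
tcp [527.9 378.1 153.9] jaw -1.762 F [ 0.2  0.8 -0.6] open 0.47 t 20.0 j1,j6 [0.52 2.28] end j6~ 2.36 n 8
[[0.0143, 0.0939, 0.0015], [0.0143, 0.0938, -0.0053], [0.0143, 0.0932, -0.012], [0.0143, 0.092, -0.0187], [0.0143, 0.0905, -0.0253]] [np.float64(0.023), np.float64(0.023), np.float64(0.023), np.float64(0.023), np.float64(0.023)]
[[0.0143, 0.0884, -0.0318], [0.0143, 0.0859, -0.0381], [0.0143, 0.0829, -0.0442]] [np.float64(0.023), np.float64(0.023), np.float64(0.023)]
```

Call:
carry_out --grip '[-0.1, -0.1, -0.1, -0.1, -0.1]' --pt "0.0145 0.094 0.0015" --pt "0.0145 0.094 -0.0055" --pt "0.0145 0.093 -0.012" --pt "0.0145 0.092 -0.0185" --pt "0.0145 0.0905 -0.0255" --turn '[0.023, 0.023, 0.023, 0.023, 0.023]'

```text
t: 20.5
eef_pos: [478.0, 146.1, 113.2]
tcp_rot: [-2.381, 1.569, 0.205]
ft_force: [1.1, -0.2, -0.7]
opening: 0.552
```

Call:
carry_out --grip '[-0.1, -0.1, -0.1, -0.1, -0.1]' --pt "0.0145 0.0885 -0.032" --pt "0.0145 0.086 -0.038" --pt "0.0145 0.083 -0.044" --pt "0 0 0" --pt "0 0 0" --turn '[0.023, 0.023, 0.023, 0, 0]'

```text
t: 21.0
eef_pos: [449.6, 8.7, 91.2]
tcp_rot: [-2.364, 1.57, 0.005]
ft_force: [0.1, 0.2, -0.1]
opening: 0.551
```

```bash
python3 -c "
from h import *
rows(450.7,10.6,18.5,.802,k=1)"
```

```text
tcp [449.6   8.7  91.2] jaw -2.343 F [ 0.1  0.2 -0.1] open 0.551 t 21.0 j1,j6 [-0.13  2.21] end j6~ 2.36 n 1
[[0.1454, -0.0042, 0.0013]] [np.float64(-0.0011)]
```

Call:
carry_out --grip '[-0.1, -0.1, -0.1, 1, 1]' --pt "0.08 -0.004 0.001" --pt "0.05 0 0" --pt "0.015 0 0" --pt "0 0 0" --pt "0 0 0" --turn '[0, 0, 0, 0, 0]'

```text
t: 21.5
eef_pos: [450.9, 11.9, 18.8]
tcp_rot: [-2.392, 1.57, -0.019]
ft_force: [-1.1, -1.0, 1.0]
opening: 0.438
```

Call:
carry_out --grip '[1, 1, 1, 1]' --pt "0 0 0" --pt "0 0 0" --pt "0 0 0" --pt "0 0 0" --turn '[0, 0, 0, 0]'

```text
t: 21.9
eef_pos: [450.8, 11.4, 18.9]
tcp_rot: [-2.382, 1.569, -0.01]
ft_force: [-0.9, 2.6, 9.3]
opening: 0.294
```

Call:
carry_out --grip '[1, 1, 1, 1]' --pt "-0.04 0 0" --pt "-0.07 0 0" --pt "-0.08 0 0" --pt "-0.04 0 0" --turn '[0, 0, 0, 0]'

```text
t: 22.3
eef_pos: [450.9, 11.3, 136.0]
tcp_rot: [-2.464, 1.567, -0.092]
ft_force: [0.2, -0.0, -0.5]
opening: 0.296
```

```bash
python3 -c "
from h import *
rows(515.4,318.5,120,1.378)"
```

```text
tcp [450.9  11.3 136. ] jaw -2.341 F [ 0.2 -0.  -0.5] open 0.296 t 22.3 j1,j6 [-0.12  2.22] end j6~ 2.32 n 7
[[0.0046, -0.0758, 0.0479], [0.0046, -0.0795, 0.0415], [0.0046, -0.0827, 0.0348], [0.0046, -0.0852, 0.0279], [0.0046, -0.0873, 0.0208]] [np.float64(-0.0262), np.float64(-0.0262), np.float64(-0.0262), np.float64(-0.0262), np.float64(-0.0262)]
[[0.0046, -0.0887, 0.0135], [0.0046, -0.0895, 0.0062]] [np.float64(-0.0262), np.float64(-0.0262)]
```

Call:
carry_out --grip '[1, 1, 1, 1, 1]' --pt "0.0045 -0.076 0.048" --pt "0.0045 -0.0795 0.0415" --pt "0.0045 -0.0825 0.035" --pt "0.0045 -0.085 0.028" --pt "0.0045 -0.0875 0.021" --turn '[-0.0262, -0.0262, -0.0262, -0.0262, -0.0262]'

```text
t: 22.8
eef_pos: [496.2, 232.8, 122.3]
tcp_rot: [-2.44, 1.57, 0.347]
ft_force: [1.2, -0.1, -0.9]
opening: 0.294
```

Call:
carry_out --grip '[1, 1, 1, 1, 1]' --pt "0.0045 -0.0885 0.0135" --pt "0.0045 -0.0895 0.006" --pt "0 0 0" --pt "0 0 0" --pt "0 0 0" --turn '[-0.0262, -0.0262, 0, 0, 0]'

```text
t: 23.3
eef_pos: [514.3, 317.8, 117.4]
tcp_rot: [0.739, 1.57, -2.598]
ft_force: [0.1, 0.4, -0.4]
opening: 0.296
```

```bash
python3 -c "
from h import *
rows(515.4,318.5,24,1.378,k=1)
im=cams.read_camera('scene');crop(im,'s7',260,520,100,290,3)"
```

```text
tcp [514.3 317.8 117.4] jaw -1.766 F [ 0.1  0.4 -0.4] open 0.296 t 23.3 j1,j6 [0.44 2.21] end j6~ 2.32 n 1
[[0.1868, -0.0019, -0.0019]] [np.float64(-0.0007)]
```

View pics/s7.png

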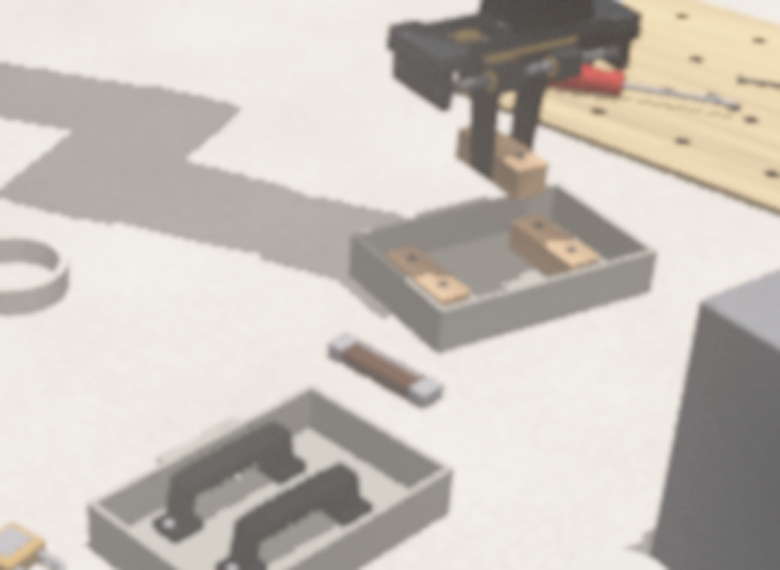

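The first cleat lies flat on the far side of the tray. The second is over the gap between it and the fixed one.

Call:
carry_out --grip '[1, 1, 1, 1, 1]' --pt "0.09 -0.002 -0.002" --pt "0.06 0 0" --pt "0.026 0 0" --pt "0.011 0 0" --pt "0 0 0" --turn '[0, 0, 0, 0, 0]'

```text
t: 23.85
eef_pos: [516.2, 319.0, 24.2]
tcp_rot: [-2.428, 1.57, 0.519]
ft_force: [0.6, 0.4, -0.3]
opening: 0.288
```

Call:
carry_out --grip '[0.16, 0.16, 0.16, 0.16, 0.16]' --pt "0 0 0" --pt "0 0 0" --pt "0 0 0" --pt "-0.03 0 0" --pt "-0.09 0 0" --turn '[0, 0, 0, 0, 0]'

```text
t: 24.35
eef_pos: [514.3, 318.7, 82.2]
tcp_rot: [0.629, 1.565, -2.707]
ft_force: [0.7, 0.8, 0.6]
opening: 0.422
```

Call:
carry_out --grip '[0.14, 0, 0, 0, 0]' --pt "-0.09 0 0" --pt "-0.09 0 0" --pt "-0.09 0 0" --pt "0 0 0" --pt "0 0 0" --turn '[0, 0, 0, 0, 0]'

```text
t: 24.85
eef_pos: [515.7, 319.5, 220.5]
tcp_rot: [-2.482, 1.568, 0.466]
ft_force: [-0.3, 0.3, -0.1]
opening: 0.497
```

```bash
python3 -c "
from h import *
rows(515.4,318.5,204,1.378,k=1)
im=cams.read_camera('scene');crop(im,'s8',90,490,130,400,2)
import cv2;cv2.imwrite('pics/t8.png',cams.read_camera('top'))"
```

```text
tcp [515.7 319.5 220.5] jaw -1.764 F [-0.3  0.3 -0.1] open 0.497 t 24.85 j1,j6 [0.45 2.21] end j6~ 2.32 n 1
[[0.0331, 0.0021, 0.0003]] [np.float64(-0.0003)]
```

View pics/s8.png

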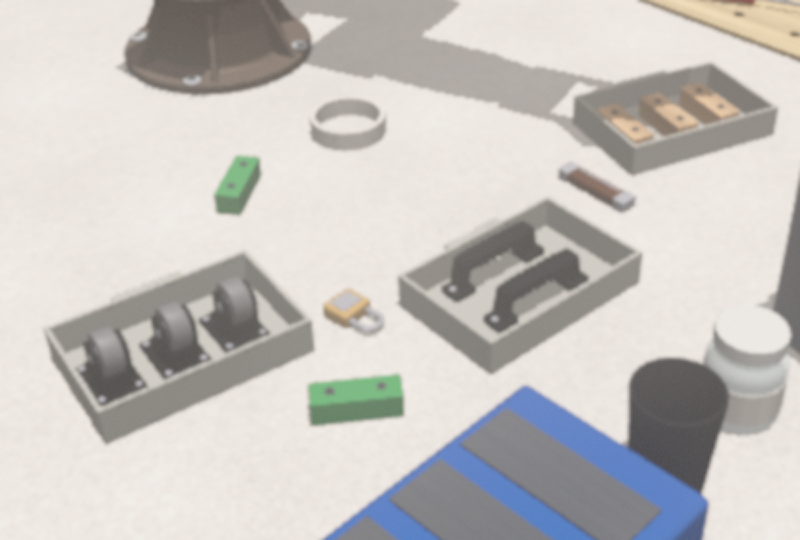

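View pics/t8.png

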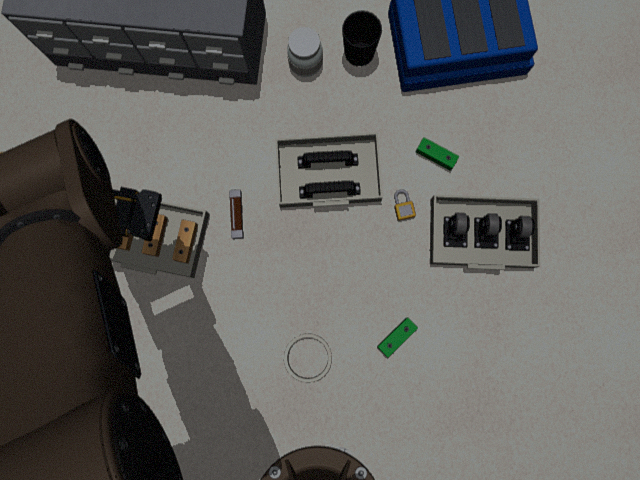

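Both views show every part flat beside its kind, with the padlock at (404,207) and the knife at (236,213), where they started. I'll hand in.

```bash
python3 -c "
from cell import env
print(env.job_done())"
```

```text
the job is handed in; nothing more can be done
None
```

All five fittings are in their trays, and I handed the job in at about 25 s on the robot's clock. The handle, both castors and both cleats were each picked up once and set down beside the one already there.

**Last checks:** The final scene view and top view show three castors, three cleats and two handles lying flat in their own trays, not touching each other. In the top view the arm hides part of the cleat tray, so the left cleat was checked only in the scene view. The padlock, knife and green look-alikes are where they started. The gripper was empty and about 220 mm above the desk, and the wrist force was close to zero.

**Anything odd:** No check failed or disagreed. The largest force I saw was about 9 N at the wrist, briefly while gripping a cleat. I judged placement by eye from these views and from the arm's own position readings, and did not measure the final poses again.

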